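# Fit the trimming chuck to the bench wheel and hold it home

### The arm

A 6-joint arm with a two-finger parallel gripper is mounted at the origin on a cart in front of the work surface, level with it; the furniture and walls round the work are solid. World frame = base frame: x ahead of the robot, y to its left, z up, the work surface at z = 0. Lengths are in m, angles in rad, forces in N, time in s.
With the tool pointing down it reaches from about 0.375 to 0.975 m from the base axis. Payload 3.8 kg.
Tool frame: the origin (TCP) lies between the finger pads; the fingertips stand 17 mm ahead of it and the grasp point (between the pads) lies 2 mm behind it; z points along the fingers, y is the line along which they close (so a half turn about z gives the same grasp; the last joint's range is limited). The gripper opens to 85 mm and grips with 20 to 120 N. Pads are 22 mm wide; open, the fingers measure 114 mm over their backs; the gripper's body (76 mm by 85 mm) begins 54 mm behind the grasp point. The pads swing forward as they close: fully open they stand 13 mm farther back than shut.
Start: joints at [-1.303, 0.264, 1.604, -0, 1.274, -0.037], TCP at [0.203, -0.644, 0.223] pointing down, gripper open.
Joint ranges: [-2.63, 2.63], [-0.94, 2.18], [0.31, 2.57], [-1.31, 4.45], [0, 2.66], [-2.55, 2.55]. Speed limits (rad/s): [2.57, 2.57, 3.14, 3.14, 3.14, 3.14].

### API

Orientations are given as a rotation vector (axis times angle).
In Python, from workcell import bot gives the robot as it stands.
- The arm moves only by the tool play_rows, never from a script. Its argument "steps" is one flat list of numbers, 4 for each row, row after row: the shift along the tool's x, y, z in m, then the turn about the tool's z in rad. A call has 1 to 10 rows; each row is the pose to reach, as a shift and turn from the pose commanded when the call began, along the tool's axes at that moment; what a row does not reach only later rows make up. A row lasts 1/8 s, in which the tool goes at most 62.5 mm and 10.7 degrees, less where a joint would pass 70% of its speed; a pose out of reach is approached as far as the arm can. A call with a gripper value outside its range is refused whole. "jaw" is the closure in counts, from 0 (fully open) to 255 (shut), set as the call begins (left out, the last holds). The fingers move at their own pace and stop on an object; "grip_force" is the grip in N (left out, the last holds). Time passes only in rows, so rows that repeat a pose let the fingers close. It gives the time, the measured TCP pose, the force, the opening and the grip force at its end, in the units of the state.
- bot.read_state(): the state, without advancing time (a new reading comes with each control period).
- bot.read_camera(name): name is "scene" or "top" or "wrist"; returns a dict with "pixels" (480x640x3 uint8, blue, green, red), "mtx" (3x3 intrinsics, pixels), "R" (3x3) and "t" (3): a world point X has camera coordinates R X + t. Camera axes: x right, y down, z forward; pixel columns grow to the right and rows downward; lengths in m; the calibration is good to about 2 mm. A picture is of the moment at which its call begins. There is no depth.
- bot.finish_job(): hands the job in; it is judged then, once.
The state is a dict: "time": time; "q": joint angles; "joint_vel": joint speeds; "joint_torque": joint torques, N m; "tool_pos": TCP position; "tcp_rot": TCP orientation; "wrist_force": force on the tool from outside, world axes, zero at the start; "torque": the same for the moment, N m; "width": opening from 0.0 (shut) to 1.0 (fully open); "grip_force": force on a finger pad.
Only numpy, scipy, OpenCV 4.12 (cv2) and the standard library are available. Lean on these libraries where they do the work, as an engineer would, in place of code of your own. Each camera call takes 0.05 s, during which the arm holds its last target. There are 200 camera calls.

### The job

Take the blue trimming chuck out of its rack and plug its stem into the hub of the small white bench wheel: turn it until its four keys drop into the hub's cross-shaped slots, then push it down against the spring until its flange is fully home on the hub. Finish with the gripper still holding it pressed home, because I am about to tighten the locking screw. Leave the orange chuck in the rack and do not disturb the cup or the glaze jar.

Things in the scene. Friction and masses are not known exactly. Their poses are not given: they have to be found in the camera images.
- blue_chuck_grip (a point): Blue chuck (loose, about 0.2 kg): centre of its grip, a square post 36 x 36 mm, 42 mm tall, with a rubber nose 8 mm high on top. The point is 27 mm above the underside of its round flange (56 mm across, 6 mm thick). x, y are square to the flats, z up; every quarter turn is alike. At the start it stands upright in a pocket, flange on the rack's top, stem down.
- blue_chuck_tip (a point): Lower end of the blue chuck's steel stem, 28 mm below the flange's underside, on the axis; same axes as the grip. Round core 15 mm across, tapered to 6 mm at the tip; on the upper 16 mm four keys, each 9 mm wide, reaching 15 mm from the axis along +x, -x, +y, -y (under the middles of the grip's flats), their lower edges rounded.
- orange_chuck_grip (a point): The same point on the orange chuck, which is of the same make and stands in the other pocket of the rack (which pocket is which varies). It stays there.
- rack: Wooden block, 90 x 200 mm, 40 mm high, fixed; origin at the centre of its underside. Two round pockets, 35 mm across and 34 mm deep, open upward at y = -55 and +55 mm in its frame.
- wheel: White bench wheel housing, 150 x 150 mm, 45 mm high, fixed; origin at the centre of its underside, z up. The round hub stands in the middle of its top, its face 57 mm above the table.
- hub_face (a point): Centre of the hub's upper face. The hub is 56 mm across and stands 12 mm above the housing. Its socket is a cross of slots 12 mm wide, reaching 17 mm from the axis along x and y of this point, which turns with the hub; z up. Red marks on the rim show the slots. With the keys out of mesh, resting on top of the hub, the chuck's flange is 16 mm above the face; home, it lies on the face.
- spring_pin (a joint): Travel of the brass spring pin in the bottom of the socket, m: 0 = up, 0.006 = pushed down by a chuck that is fully home. It meets the stem when the flange is 6 mm above the face; it pushes up with 6 N there and 12 N at home, so an unheld chuck stands 6 mm proud.
- hub (a joint): Turning angle of the hub about its upright axis relative to the housing, rad, counter-clockwise from above; 0 = slots square to the housing. Stiff (0.2 N m): it stays where it is, though it may be turned.
- cup: Green glazed cup, 65 mm across, 71 mm high, loose; origin at the centre of its underside. To be left alone.
- jar: Glaze jar with a red lid, 64 mm across, 82 mm high, loose; origin at the centre of its underside. To be left alone.

How it is judged:
On the way, in this order (a step that is already met when the one before it is completed fails the run):
1. the blue chuck is lifted clear of the rack (height (world z) of blue_chuck_grip above 0.105 m), for 0.1 s.
2. the keys of the blue chuck have dropped into the hub's slots (horizontal distance between blue_chuck_grip and hub_face below 0.006 m and z of blue_chuck_grip in the frame of hub_face below 0.038 m), for 0.1 s.
At the end, for the whole second after the job is handed in: The fingers still press on the blue chuck (over 2 N); its flange is home on the hub (within 2.5 mm of the face), within 5 mm of the hub's axis, upright within 0.08 rad, at rest; the orange chuck has moved less than 15 mm, the cup and the jar less than 30 mm (horizontal distance between blue_chuck_grip and hub_face below 0.005 m and z of blue_chuck_grip in the frame of hub_face below 0.0295 m and angle between blue_chuck_grip's own z axis and vertical below 0.08 rad and linear speed of blue_chuck below 0.03 m/s and contact force between the fingers and blue_chuck above 2 N and distance of orange_chuck_grip from where it was at the start of the episode below 0.015 m and distance of each of cup, jar from where it was at the start of the episode below 0.03 m); the arm keeps its last pose, push and grip.
It fails at once if the orange chuck was disturbed (moved more than 15 mm) (distance of orange_chuck_grip from where it was at the start of the episode above 0.015 m).
It fails at once if the cup was disturbed (moved more than 30 mm) (distance of cup from where it was at the start of the episode above 0.03 m).
It fails at once if the jar was disturbed (moved more than 30 mm) (distance of jar from where it was at the start of the episode above 0.03 m).
It also fails if it takes over 38 s, if anything falls off the work surface, if the arm or the gripper's body presses on something with over 40 N, if the wrist force passes 120 N, or if a joint passes its speed limit or range.

## Working session

There is one attempt and no reset: what is moved stays moved. The work goes in short steps, Python scripts to look and compute and a tool call to move; the robot and the scene stay as the last step left them, time stands still between calls to the robot, and variables do not carry over. Pictures are saved under pics/ and viewed, at most 10 in all, crops included, and the job is handed in when it is done.

Besides the shell and the picture viewer there is one more tool, called after "Emit:" by a JSON object that holds its "fn" and its "kwargs". play_rows: Moves the arm, as the interface text tells. Its arguments: {"type":"object","properties":{"steps":{"type":"array"},"jaw":{"type":"number"},"grip_force":{"type":"number"}},"required":["steps"]}

```bash
mkdir -p pics; cat > h.py <<'E'
import numpy as np, cv2
from workcell import bot
def cam(n,save=None):
    c=bot.read_camera(n)
    if save: cv2.imwrite('pics/'+save,c['pixels'])
    return c
def ray(c,uv,z):
    K,R,t=[np.array(c[k]) for k in('mtx','R','t')]
    d=R.T@np.linalg.inv(K)@np.array([uv[0],uv[1],1.]); o=-R.T@t.ravel()
    return o+d*(z-o[2])/d[2]
def proj(c,X):
    K,R,t=[np.array(c[k]) for k in('mtx','R','t')]
    p=K@(R@np.array(X)+t.ravel()); return p[:2]/p[2]
E
python3 - <<'E'
from h import *
a=cam('top','top.png');b=cam('scene','scene.png')
s=bot.read_state();print(s)
E
```

```text
{'time': 0.1, 'q': array([-1.30291012e+00,  2.64671716e-01,  1.60524748e+00, -2.62494671e-05,
        1.27366660e+00, -3.68959151e-02]), 'joint_vel': array([-1.78679779e-03, -1.51791901e-03, -4.10388341e-03,  5.06758250e-04,
       -3.54063326e-05, -1.37591529e-03]), 'joint_torque': array([ 5.95977654e-04, -5.16709936e+01, -3.68590844e+01, -5.58971544e-05,
        6.19856233e-03, -7.01939157e-06]), 'tool_pos': array([ 0.20237281, -0.6432479 ,  0.22198521]), 'tcp_rot': array([-3.10322862e+00, -4.76611626e-01,  3.99689332e-04]), 'wrist_force': array([-0.14948786, -0.71555268, -0.14123969]), 'torque': array([0.06968555, 0.01513603, 0.00450286]), 'grip_force': 0.0, 'width': 1.0043328623879801}
```

View pics/top.png

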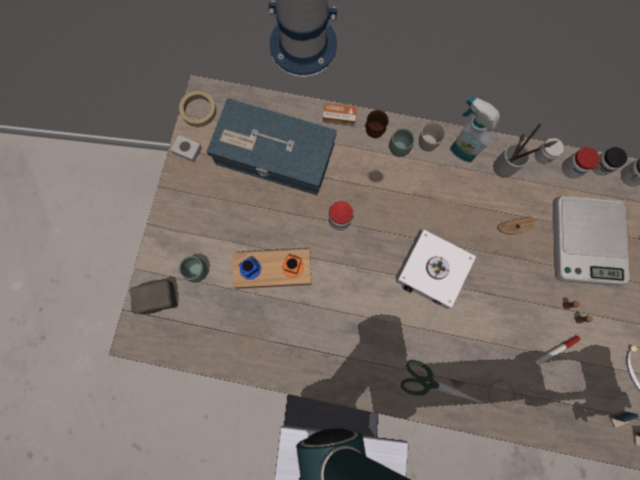

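View pics/scene.png

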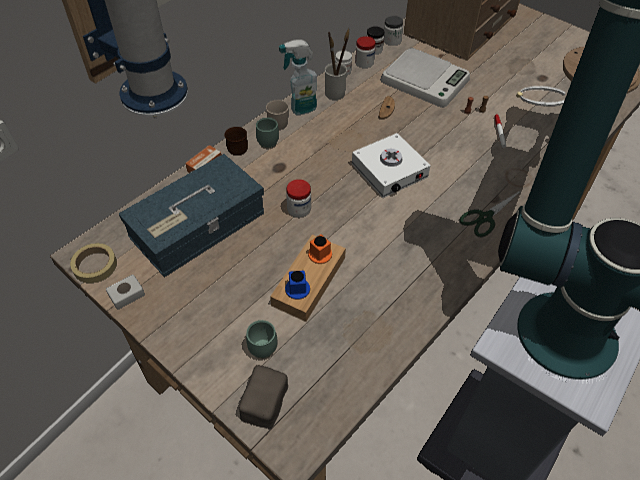

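The top view shows the blue chuck at (250,267), the orange one at (292,264), the hub at (438,267), the jar at (341,212) and the cup at (194,267). The scene view agrees. Next I'll turn these into positions.

```bash
python3 - <<'E'
from h import *
c=cam('top');hsv=cv2.cvtColor(c['pixels'],cv2.COLOR_BGR2HSV)
print(c['mtx'],-np.array(c['R']).T@np.ravel(c['t']))
m=cv2.inRange(hsv,(110,150,60),(128,255,255));m[:, :225]=0;m[:,275:]=0;m[:240]=0;m[300:]=0
p=np.argwhere(m)[:,::-1];print(len(p),p.mean(0),ray(c,p.mean(0),.06))
for n,uv,z in[('blue nose',(249.5,266.5),.096),('orange nose',(291,263.5),.096),('hub',(438,267),.057),('jar',(341,211),.082),('cup',(194,267),.071)]:print(n,ray(c,uv,z))
# wheel top corners
w=cv2.inRange(hsv,(0,0,170),(180,40,255));w[:, :390]=0;w[:,485:]=0;w[:220]=0;w[315:]=0
q=max(cv2.findContours(w,0,2)[0],key=cv2.contourArea);r=cv2.minAreaRect(q);print(r,ray(c,r[0],.045))
B=[ray(c,x,.045) for x in cv2.boxPoints(r)]
for i in range(4): d=B[(i+1)%4]-B[i];print(np.hypot(*d[:2]),np.degrees(np.arctan2(d[1],d[0]))%90)
k=cv2.inRange(hsv,(5,90,130),(22,200,255));k[:,:228]=0;k[:,318:]=0;k[:240]=0;k[300:]=0
q=max(cv2.findContours(k,0,2)[0],key=cv2.contourArea);r=cv2.minAreaRect(q);B=[ray(c,x,.04) for x in cv2.boxPoints(r)];print('rack',ray(c,r[0],.04))
for i in range(4): d=B[(i+1)%4]-B[i];print(np.hypot(*d[:2]),np.degrees(np.arctan2(d[1],d[0]))%90)
from scipy.spatial.transform import Rotation as Ro
print(Ro.from_rotvec(bot.read_state()['tcp_rot']).as_matrix())
a=c['pixels'];
cv2.imwrite('pics/crop.png',np.hstack([cv2.resize(a[235:300,220:320],None,fx=4,fy=4,interpolation=2),cv2.resize(a[235:300,390:485],None,fx=4,fy=4,interpolation=2)]))
E
```

```text
[[464.37510544   0.         312.07052967]
 [  0.         464.37510544 240.11279468]
 [  0.           0.           1.        ]] [0.36607634 0.1033278  1.22863519]
228 [250.39035088 269.01754386] [0.5245299  0.28034036 0.06      ]
blue nose [0.52559664 0.27797212 0.096     ]
orange nose [0.54492242 0.17729028 0.096     ]
hub [ 0.58570065 -0.19349579  0.057     ]
jar [0.6970411  0.06815045 0.082     ]
cup [0.51159443 0.42053417 0.071     ]
((437.50006103515625, 268.0000305175781), (59.92662048339844, 56.79612731933594), 26.56505012512207) [ 0.5851995  -0.19541237  0.045     ]
0.15179494934348073 68.45220977757558
0.15277967430966555 68.84066886229601
0.15001024137895816 67.11324082456073
0.14929825470182553 69.55042317783119
rack [0.53707237 0.23025488 0.04      ]
0.20052136808796814 9.748003920266385
0.090379269558128 9.724314720875725
0.1973646038695107 9.701945295530521
0.09027451844150364 11.728269223847212
[[ 9.53917410e-01  3.00068925e-01 -4.64333645e-04]
 [ 3.00069279e-01 -9.53915941e-01  1.67473357e-03]
 [ 5.96002375e-05 -1.73688977e-03 -9.99998490e-01]]
```

View pics/crop.png

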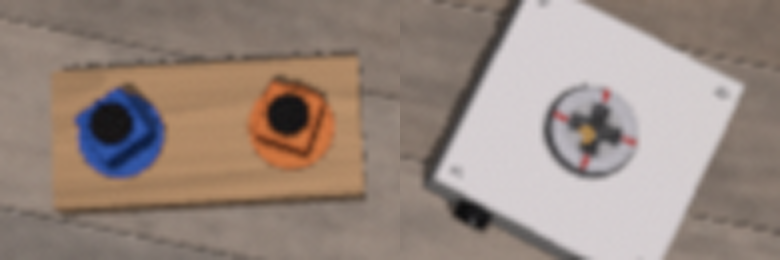

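The crop shows the blue post turned about 44° in world terms, and the hub's red marks at about 77° (mod 90°). I'll move above the blue chuck and turn to match.

Emit:
{"fn": "play_rows", "kwargs": {"steps": [0.58,-0.78,0,-0.46,0.58,-0.78,0,-0.46,0.58,-0.78,0,-0.46,0.58,-0.78,0,-0.46,0.58,-0.78,0,-0.46,0.58,-0.78,0,-0.46,0.58,-0.78,0,-0.46,0.58,-0.78,0,-0.46,0.58,-0.78,0,-0.46,0.58,-0.78,0,-0.46], "jaw": 0, "grip_force": 60}}

```text
time: 1.4
tool_pos: [0.408, -0.0516, 0.2233]
tcp_rot: [2.914, 1.172, 0.001]
wrist_force: [1.8, 0.4, -0.0]
width: 1.001
grip_force: 0.0
```

Emit:
{"fn": "play_rows", "kwargs": {"steps": [0.315,-0.16,0,0,0.315,-0.16,0,0,0.315,-0.16,0,0,0.315,-0.16,0,0,0.315,-0.16,0,0,0.315,-0.16,0,0,0.315,-0.16,0,0,0.315,-0.16,0,0]}}

```text
time: 2.4
tool_pos: [0.5237, 0.2794, 0.2225]
tcp_rot: [2.914, 1.173, -0.003]
wrist_force: [0.2, -0.3, 0.1]
width: 0.999
grip_force: 0.0
```

```bash
python3 - <<'E'
from h import *
c=cam('wrist','w1.png');print(bot.read_state()['tool_pos'],c['mtx'],-np.array(c['R']).T@np.ravel(c['t']));print(c['R'])
print(proj(c,[.526,.281,.09]))
E
```

```text
[0.52374357 0.27894204 0.22274405] [[341.51566841   0.         320.13112556]
 [  0.         341.51566841 242.09424974]
 [  0.           0.           1.        ]] [0.58350269 0.33669353 0.37235959]
[[ 6.92715352e-01 -7.21211093e-01 -1.90248598e-05]
 [-6.82143861e-01 -6.55200267e-01  3.24641900e-01]
 [-2.34147804e-01 -2.24871450e-01 -9.45837003e-01]]
[320.52637345 223.50637525]
```

View pics/w1.png

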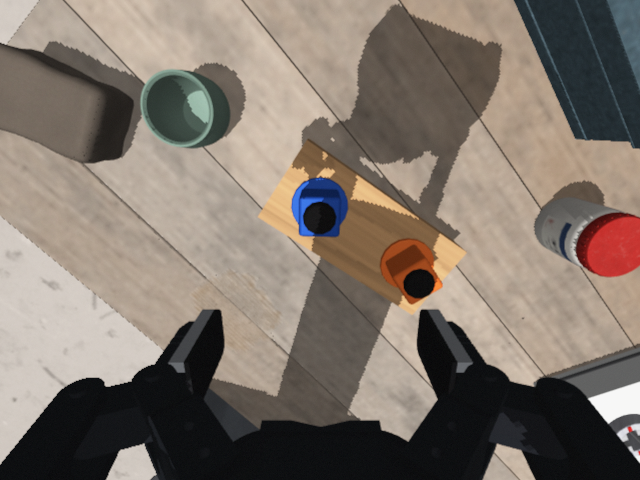

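The wrist view shows the blue chuck's nose at (319,218) and its flange at about (320,208), with the post square to the image, so the yaw is right. The orange nose is at (419,284). Now I'll measure the blue chuck's position.

```bash
python3 - <<'E'
from h import *
c=cam('wrist');im=c['pixels'];hsv=cv2.cvtColor(im,cv2.COLOR_BGR2HSV)
m=cv2.inRange(im,(0,0,0),(45,45,45));m[:190]=0;m[250:]=0;m[:,298:342][:]=m[:,298:342];m[:,:298]=0;m[:,342:]=0
q=max(cv2.findContours(m,0,2)[0],key=cv2.contourArea);(x,y),r=cv2.minEnclosingCircle(q);print((x,y),r,ray(c,(x,y),.096))
b=cv2.inRange(hsv,(105,130,40),(130,255,255));b[:170]=0;b[245:]=0;b[:,:280]=0;b[:,360:]=0
print(cv2.boundingRect(b))
x0,y0,w,h=cv2.boundingRect(b); print('flange left/right mid',ray(c,(x0+(w-1)/2,208),.046), 'top edge',ray(c,(x0+(w-1)/2,y0),.046),)
rows=[ (v,np.where(b[v])[0].min(),np.where(b[v])[0].max()) for v in range(y0,y0+h,3)];print(rows)
E
```

```text
(318.7127685546875, 216.86170959472656) 15.97133731842041 [0.53037329 0.28678887 0.096     ]
(291, 177, 56, 59)
flange left/right mid [0.52707331 0.28418991 0.046     ] top edge [0.5488104  0.30496727 0.046     ]
[(177, np.int64(319), np.int64(320)), (180, np.int64(307), np.int64(330)), (183, np.int64(302), np.int64(336)), (186, np.int64(299), np.int64(339)), (189, np.int64(296), np.int64(341)), (192, np.int64(295), np.int64(343)), (195, np.int64(293), np.int64(344)), (198, np.int64(292), np.int64(345)), (201, np.int64(292), np.int64(346)), (204, np.int64(292), np.int64(346)), (207, np.int64(291), np.int64(346)), (210, np.int64(292), np.int64(346)), (213, np.int64(293), np.int64(345)), (216, np.int64(294), np.int64(344)), (219, np.int64(296), np.int64(342)), (222, np.int64(298), np.int64(340)), (225, np.int64(299), np.int64(338)), (228, np.int64(299), np.int64(338)), (231, np.int64(299), np.int64(338)), (234, np.int64(301), np.int64(337))]
```

Emit:
{"fn": "play_rows", "kwargs": {"steps": [0.008,-0.001,0.05,0,0.008,-0.001,0.1,0,0.008,-0.001,0.13,0,0.008,-0.001,0.153,0,0.008,-0.001,0.153,0,0.008,-0.001,0.153,0]}}

```text
time: 3.25
tool_pos: [0.5301, 0.2858, 0.0715]
tcp_rot: [-2.915, -1.171, -0.003]
wrist_force: [0.6, 0.6, 1.3]
width: 0.998
grip_force: 0.0
```

Emit:
{"fn": "play_rows", "kwargs": {"steps": [0,0,0,0,0,0,0,0,0,0,0,0,0,0,0,0,0,0,0,0,0,0,0,0], "jaw": 255, "grip_force": 60}}

```text
time: 4.0
tool_pos: [0.5303, 0.2868, 0.0715]
tcp_rot: [-2.914, -1.172, -0.003]
wrist_force: [0.4, -0.2, 6.0]
width: 0.4
grip_force: 60.5
```

The grip holds at about post width. Now I'll lift.

Emit:
{"fn": "play_rows", "kwargs": {"steps": [0,0,-0.03,0,0,0,-0.07,0,0,0,-0.12,0,0,0,-0.15,0,0,0,-0.15,0]}}

```text
time: 4.62
tool_pos: [0.5309, 0.2871, 0.2227]
tcp_rot: [-2.914, -1.172, -0.008]
wrist_force: [0.2, 0.2, -3.0]
width: 0.397
grip_force: 60.5
```

```bash
python3 - <<'E'
from h import *
c=cam('wrist','w2.png')
s=bot.read_state();print(s['tool_pos'],s['tcp_rot'],s['wrist_force'],s['width'])
E
```

```text
[0.52945501 0.28634843 0.22008689] [-2.91459648e+00 -1.17243936e+00 -1.26508940e-03] [ 0.10020222 -0.26646058 -3.44388304] 0.39564165786023525
```

View pics/w2.png

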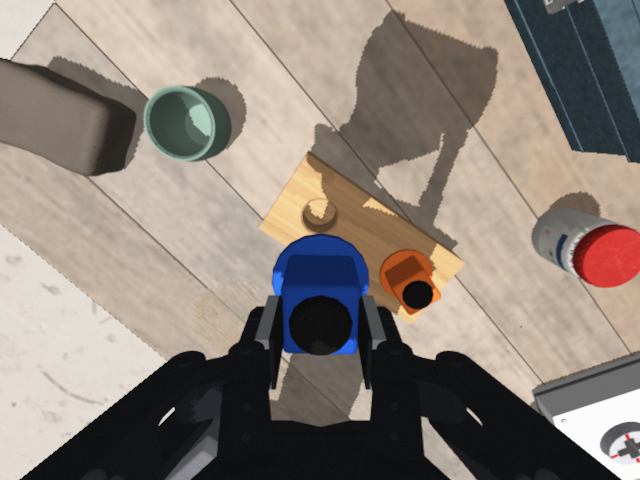

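The chuck is held square and upright: flange edges at u 273–369, top edge at v≈235. The orange chuck, cup and jar haven't moved. Next I'll measure the offset in the tool, then travel to a standoff near the hub with the hub's expected yaw.

Emit:
{"fn": "play_rows", "kwargs": {"steps": [-0.36,0.43,0,-0.58,-0.36,0.43,0,-0.58,-0.36,0.43,0,-0.58,-0.36,0.43,0,-0.58,-0.36,0.43,0,-0.58,-0.36,0.43,0,-0.58,-0.36,0.43,0,-0.58,-0.36,0.43,0,-0.58,-0.36,0.43,0,-0.58,-0.36,0.43,0,-0.58]}}

```text
time: 5.92
tool_pos: [0.5653, -0.2766, 0.216]
tcp_rot: [-2.459, -1.949, 0.005]
wrist_force: [-0.3, 0.3, -3.3]
width: 0.398
grip_force: 60.6
```

Emit:
{"fn": "play_rows", "kwargs": {"steps": [0,0,0,0,0,0,0,0]}}

```text
time: 6.18
tool_pos: [0.5667, -0.2714, 0.2185]
tcp_rot: [-2.454, -1.956, 0.001]
wrist_force: [-0.4, -0.2, -1.7]
width: 0.399
grip_force: 60.6
```

```bash
cat > m.py <<'E'
from h import *
from scipy.spatial.transform import Rotation as Ro
def measure(save,vmax=None):
    c=cam('wrist',save);s=bot.read_state();p=s['tool_pos'];M=Ro.from_rotvec(s['tcp_rot']).as_matrix()
    print('tcp',p,'yaw',np.degrees(np.arctan2(M[1,0],M[0,0])),'F',s['wrist_force'],s['width'])
    hsv=cv2.cvtColor(c['pixels'],cv2.COLOR_BGR2HSV)
    b=cv2.inRange(hsv,(105,130,40),(130,255,255));b[:, :200]=0;b[:,440:]=0;b[:200]=0
    q=max(cv2.findContours(b,0,2)[0],key=cv2.contourArea)[:,0,:].astype(float)
    z=p[2]-.025; top=q[q[:,1]<q[:,1].min()+25]
    W=np.array([ray(c,x,z) for x in top])[:,:2]
    A=np.c_[2*W,np.ones(len(W))];x=np.linalg.lstsq(A,(W**2).sum(1),rcond=None)[0]
    print('flange r',np.sqrt(x[2]+x[:2]@x[:2]),'offset tool xy',M.T[:2,:2]@(x[:2]-p[:2]))
    r=cv2.inRange(hsv,(0,120,90),(10,255,255))|cv2.inRange(hsv,(172,120,90),(180,255,255))
    h=proj(c,[.5855,-.194,.057]);print('hub px guess',h)
    out=[]
    for k in cv2.findContours(r,0,2)[0]:
        m=k[:,0,:].mean(0)
        if np.hypot(*(m-h))<90 and cv2.contourArea(k)>=2:
            mm=np.zeros_like(r);cv2.drawContours(mm,[k],-1,255,-1);m=np.argwhere(mm)[:,::-1].mean(0)
            X=ray(c,m,.057);out.append(X[:2]);print(m.round(1),X.round(4),cv2.contourArea(k))
    return c,np.array(out)
E
python3 -c "
from m import *
c,o=measure('w3.png')"
```

```text
tcp [ 0.56699416 -0.27133591  0.21911587] yaw 77.15113486724535 F [ 0.30816535  0.30686591 -2.74604574] 0.39840569516341917
flange r 0.026520767796753067 offset tool xy [ 0.00079839 -0.000628  ]
hub px guess [322.23876939 129.39014045]
[323. 156.] [ 0.5812 -0.216   0.057 ] 16.0
[350.  129.5] [ 0.6089 -0.1995  0.057 ] 24.0
[297.  128.5] [ 0.5644 -0.1884  0.057 ] 24.0
[324.1 100.4] [ 0.5922 -0.1717  0.057 ] 30.5
```

View pics/w3.png

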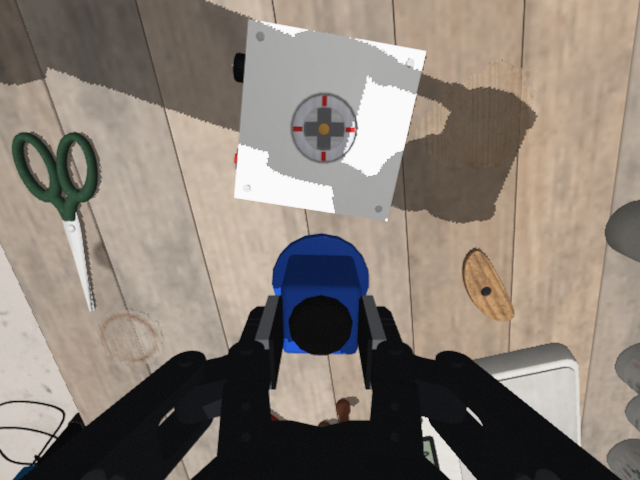

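The wrist view shows the hub at (324,129) with red marks at (323,156), (350,129), (297,128) and (324,100). That puts the hub centre at (0.5867, -0.1939) with its slots at 76.0°. The tool is at 77.15°, so I'll turn by 0.02, go above the hub and descend to about 10 mm clearance.

Emit:
{"fn": "play_rows", "kwargs": {"steps": [0.04,0.001,0,0.02,0.08,0.0025,0,0.02,0.08,0.0025,0.04,0.02,0.08,0.0025,0.08,0.02,0.08,0.0025,0.09,0.02,0.08,0.0025,0.09,0.02,0.08,0.0025,0.09,0.02]}}

```text
time: 7.1
tool_pos: [0.5893, -0.1962, 0.1325]
tcp_rot: [2.474, 1.93, 0.003]
wrist_force: [0.3, 0.5, -2.5]
width: 0.403
grip_force: 60.6
```

```bash
python3 -c "
from m import *
c,o=measure(None)"
```

```text
tcp [ 0.58932387 -0.19638491  0.13260606] yaw 75.90910923836942 F [ 0.64684434  0.01227954 -1.10069191] 0.39644914788454266
flange r 0.026380717018479344 offset tool xy [ 0.00121916 -0.00038099]
hub px guess [314.15839692 248.04538621]
[281.5 246.9] [ 0.5635 -0.1876  0.057 ] 26.5
[315. 216.] [ 0.5918 -0.1717  0.057 ] 40.0
```

Emit:
{"fn": "play_rows", "kwargs": {"steps": [0.002,-0.003,0,0,0.002,-0.003,0.008,0,0.002,-0.003,0.015,0,0.002,-0.003,0.015,0]}}

```text
time: 7.65
tool_pos: [0.5843, -0.1929, 0.1138]
tcp_rot: [-2.476, -1.931, 0.002]
wrist_force: [-0.5, 0.4, -1.5]
width: 0.398
grip_force: 60.6
```

```bash
python3 -c "
from m import *
c,o=measure(None)"
```

```text
tcp [ 0.58467973 -0.19301481  0.11421987] yaw 75.90122210208455 F [-0.24944912 -0.03716014 -2.63316323] 0.39919764384751316
flange r 0.026371688275817762 offset tool xy [ 0.00120657 -0.00083614]
hub px guess [323.05572425 260.78864583]
[324.5 226.5] [ 0.592  -0.1717  0.057 ] 55.0
```

Emit:
{"fn": "play_rows", "kwargs": {"steps": [0,0.0025,0,0,0,0.0025,0,0,0,0.0025,0,0]}}

```text
time: 8.07
tool_pos: [0.588, -0.1939, 0.1154]
tcp_rot: [2.477, 1.932, 0.0]
wrist_force: [0.6, -0.1, -2.6]
width: 0.396
grip_force: 60.6
```

```bash
python3 -c "
from m import *
for i in range(3): measure(None)"
```

```text
tcp [ 0.58787532 -0.193818    0.11534995] yaw 75.90918908640649 F [ 0.40406634 -0.53559311 -3.36898431] 0.3988406598242508
flange r 0.02642557292660232 offset tool xy [ 0.00093398 -0.00028169]
hub px guess [317.00225134 259.71377647]
[318.5 225.4] [ 0.5922 -0.1716  0.057 ] 54.5
tcp [ 0.58780541 -0.19380516  0.11533662] yaw 75.90631877773858 F [ 0.20864636  0.99561403 -2.27423023] 0.3971992851257079
flange r 0.026420826427388026 offset tool xy [ 0.00096355 -0.00029831]
hub px guess [317.14094723 259.75449729]
[318.5 225.5] [ 0.5921 -0.1716  0.057 ] 55.0
tcp [ 0.58777536 -0.19378153  0.11527997] yaw 75.90460654369636 F [-0.15641354 -0.36387204 -2.24394451] 0.4000421571393991
flange r 0.02644506625735636 offset tool xy [ 0.00091397 -0.00032152]
hub px guess [317.24096632 259.78667264]
[318.5 225.5] [ 0.592  -0.1715  0.057 ] 55.0
```

Emit:
{"fn": "play_rows", "kwargs": {"steps": [0,-0.001,0,0,0,-0.001,0.004,0,0,-0.001,0.008,0,0,-0.001,0.011,0,0,-0.001,0.014,0,0,-0.001,0.016,0,0,-0.001,0.016,0]}}

```text
time: 9.1
tool_pos: [0.5866, -0.1935, 0.0989]
tcp_rot: [-2.477, -1.932, 0.0]
wrist_force: [-0.0, -0.2, -2.4]
width: 0.395
grip_force: 60.6
```

The keys are in the slots: the tool is below contact height with no load on it. Now I'll push home with a firmer grip.

Emit:
{"fn": "play_rows", "kwargs": {"steps": [0,0,0.003,0,0,0,0.006,0,0,0,0.009,0,0,0,0.011,0,0,0,0.012,0,0,0,0.012,0], "grip_force": 100}}

```text
time: 9.85
tool_pos: [0.5873, -0.1937, 0.0891]
tcp_rot: [2.476, 1.932, 0.001]
wrist_force: [-2.8, 0.8, 7.8]
width: 0.38
grip_force: 102.5
```

Emit:
{"fn": "play_rows", "kwargs": {"steps": [0,0,0.001,0,0,0,0.002,0,0,0,0.003,0,0,0,0.003,0,0,0,0.003,0]}}

```text
time: 10.48
tool_pos: [0.5874, -0.1937, 0.0886]
tcp_rot: [2.476, 1.932, 0.001]
wrist_force: [-7.8, 3.4, 20.0]
width: 0.38
grip_force: 103.9
```

The force rose to 20 N with almost no travel, which suggests the flange is seated. I'll check it from the wrist and scene cameras.

```bash
python3 -c "
from m import *
c,o=measure(None)
d=cam('scene');u=proj(d,[.5867,-.1937,.06]).astype(int);print(u)
f=lambda im,x,y,w,h,s:cv2.resize(im[y-h:y+h,x-w:x+w],(int(400),int(400)),interpolation=2)
cv2.imwrite('pics/f.png',np.hstack([f(c['pixels'],320,290,100,100,2),f(d['pixels'],u[0],u[1],45,45,1)]))"
```

```text
tcp [ 0.58742766 -0.19367309  0.08865948] yaw 75.91348945249379 F [-7.9653188   3.64313526 19.07120591] 0.38531845542448
flange r 0.026595582032241438 offset tool xy [ 0.00085795 -0.00048644]
hub px guess [317.48872295 276.85236072]
[391 154]
```

View pics/f.png

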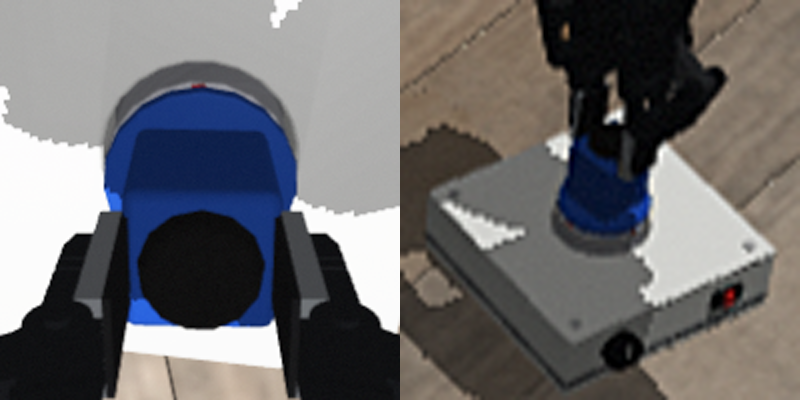

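Both views show the flange flush on the hub. I'll add a little more push for margin, then hand in.

Emit:
{"fn": "play_rows", "kwargs": {"steps": [0,0,0.001,0,0,0,0.001,0,0,0,0.001,0,0,0,0.001,0]}}

```text
time: 11.08
tool_pos: [0.5875, -0.1937, 0.0886]
tcp_rot: [2.476, 1.931, 0.001]
wrist_force: [-9.9, 4.7, 25.4]
width: 0.377
grip_force: 104.4
```

```bash
python3 -c "
from workcell import bot
print(bot.finish_job())"
```

```text
the job is handed in; nothing more can be done
None
```

The job is handed in, with no verdict returned: the blue chuck is home on the wheel hub and the gripper is still pressing it down at about 25 N, and I touched nothing else.

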